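# Hang four pliers back on the bench stand, graded by length

### The job

The four pliers draining on the drip rail are to go back on the pliers stand, graded by length so that each can be found without looking: the longest next to the post, then the next longest, and so on to the shortest at the free end. Hang each pair jaws up, handles astride the stand's rail and seated on it, one pair in each of the four places between the collars, and leave the ring mandrel and the ring clamp lying where they are.

Things in the scene. Friction and masses are not known exactly. Their poses are not given: they have to be found in the camera images.
- end_cutters: End cutters, blunt square head, teal grips: 110 mm long, 88 wide, 12 thick. Origin midway between the handle ends; z to the jaw tips, x across the handles, y through the thickness. Grip the flat-sided joint, 17 mm wide in x, 75-94 mm above the origin; jaws above are narrower, handles spread below. Hung astride a rail, jaws up, its origin is 70 mm below the rail's axis; it may swing there.
- flat_nose_pliers: Slim-jawed pliers, blue grips: 130 mm long, 92 wide, 11 thick. Origin midway between the handle ends; z to the jaw tips, x across the handles, y through the thickness. Grip the flat-sided joint, 17 mm wide in x, 79-98 mm above the origin; jaws above are narrower, handles spread below. Hung astride a rail, jaws up, its origin is 74 mm below the rail's axis; it may swing there.
- stout_pliers: Heavy pliers, dark looped jaws, grey grips: 153 mm long, 74 wide, 15 thick. Origin midway between the handle ends; z to the jaw tips, x across the handles, y through the thickness. Grip the flat-sided joint, 20 mm wide in x, 91-112 mm above the origin; jaws above are narrower, handles spread below. Hung astride a rail, jaws up, its origin is 86 mm below the rail's axis; it may swing there.
- black_pliers: Black pliers, long blocky head, slim legs: 167 mm long, 61 wide, 15 thick. Origin midway between the handle ends; z to the jaw tips, x across the handles, y through the thickness. Grip the flat-sided joint, 17 mm wide in x, 89-108 mm above the origin; jaws above are narrower, handles spread below. Hung astride a rail, jaws up, its origin is 84 mm below the rail's axis; it may swing there.
- drip_rail: Where the pliers hang at the start, in any order, about 42 mm apart: bare-metal drip tray (100 x 210 x 16 mm) with a level 9 mm wire rail along its y axis, carried by an inverted-V wire leg at each end (y = +-94 mm). Fixed. Origin: centre of its underside; rail axis 115 mm above.
- pliers_stand: Pliers stand, fixed, turned any way: wooden foot, wooden post (136 mm high) at its +y end, level 9 mm steel rail from the post along -y to a free end with brass ball. Rail axis at x = 0, 115 mm above the origin (on the bench). Collars (21 mm across, 4 wide) at y = -38, 0, 38 mm, ball at -82, post flange at 77 part it into four places: middles y = 57 (at the post), 19, -19, -57 mm.
- ring_mandrel: Bystander, leave lying: steel ring mandrel, tapered, 301 mm long, 25 mm thick, between the racks. Origin near the middle of its underside.
- ring_clamp: Bystander: wooden ring clamp, 133 x 28 x 25 mm, lying near the vice; to be left where it lies. Origin at the middle of its underside.

How it is judged:
By the outcome, as a careful person would: the job done as asked, in the order asked, and still so for the second after the job is handed in, with the robot touching nothing.
It also fails if it takes over 109 s, if anything falls off the work surface, if the arm or the gripper's body presses on something with over 40 N, if the wrist force passes 120 N, or if a joint passes its speed limit or range.

### The arm

A 6-joint arm with a two-finger parallel gripper is mounted at the origin on a cart in front of the work surface, level with it; the furniture and walls round the work are solid. World frame = base frame: x ahead of the robot, y to its left, z up, the work surface at z = 0. Lengths are in mm, angles in rad, forces in N, time in s.
With the tool pointing down it reaches from about 275 to 825 mm from the base axis. Payload 4.9 kg.
Tool frame: the origin (TCP) lies at the very end of the fingers, on their centre line; the grasp point (between the pads) lies 19 mm behind it; z points along the fingers, y is the line along which they close (so a half turn about z gives the same grasp; the last joint's range is limited). The gripper opens to 85 mm and grips with 20 to 120 N. Pads are 22 mm wide; open, the fingers measure 114 mm over their backs; the gripper's body (76 mm by 85 mm) begins 54 mm behind the grasp point. The pads swing forward as they close: fully open they stand 13 mm farther back than shut.
Start: joints at [-1.405, 0.326, -0.193, 1.052, 0, 1.437], TCP at [162.443, -525.482, 231.281] pointing down, gripper open.
Joint ranges: [-2.65, 2.65], [-0.97, 1.79], [-1.3, 1.35], [-1.93, 2.1], [-1.47, 1.37], [-3.14, 3.14]. Speed limits (rad/s): [2.57, 2.57, 3.14, 3.14, 3.14, 3.14].

### API

Orientations are given as [roll, pitch, yaw] about the fixed x, y, z axes, in that order (R = Rz(yaw) Ry(pitch) Rx(roll)).
In Python, from bench import bot, solve_ik, imaging gives the robot as it stands. Calls block until the motion is done:
- bot.move_ptp(position, orientation): joint-space move of the TCP to a pose.
- bot.movel(position, rot=None, max_speed=150, threshold=None): straight line of the TCP; rot=None keeps the orientation; max_speed is the mean speed in mm/s. With threshold (N) it stops when the force on the tool has changed by that much, and returns True; else False.
- bot.move_j(angles): joint-space move.
- bot.grip(opening, effort=None): opening from 0.0 (shut) to 1.0 (fully open); effort is the grip in N (None keeps the last); returns when the fingers have stopped.
- bot.dwell(seconds).
- solve_ik(position, orientation): joint angles nearest the present ones, or None.
- bot.get_state(): the state.
- imaging.capture(name): name is "scene" or "side" or "wrist"; returns the picture (480x640x3 uint8, blue, green, red); there is no depth.
- imaging.camera_model(name): a dict with "K" (3x3 intrinsics, pixels), "k1" (the pictures are not rectified: a ray, as slopes to the right and down, at radius r is drawn at 1 + k1 r^2 times it, then the intrinsics apply), "position" and "rotation" of the camera in the world. Camera axes: x right, y up, looking along -z (the intrinsics and any distortion apply to the point x, -y, -z); pixel columns grow to the right and rows downward; lengths in mm; the calibration is good to about 2 mm. A picture is of the moment at which its call begins: read the wrist's pose just before it. camera_model takes no time and is no camera call; for the wrist camera it gives the pose at the moment of the call.
A pose or a line that the arm cannot do raises bot.IKError and nothing moves.
- bot.sign_off(): hands the job in; it is judged then, once.
The state is a dict: "t": time; "qpos": joint angles; "joint_velocities": joint speeds; "effort": joint torques, N m; "tcp_pos": TCP position; "orientation": TCP orientation; "contact_force": force on the tool from outside, world axes, zero at the start; "wrist_torque": the same for the moment, N m; "opening": opening from 0.0 (shut) to 1.0 (fully open); "gripper_force": force on a finger pad.
Only numpy, scipy, OpenCV 4.12 (cv2) and the standard library are available. Lean on these libraries where they do the work, as an engineer would, in place of code of your own. Each camera call takes 0.05 s, during which the arm holds its last target. There are 200 camera calls.

## Working session

There is one attempt and no reset: what is moved stays moved. The work goes in short steps, each a Python script; the robot and the scene stay as the last script left them, time stands still between calls to the robot, and variables do not carry over. Pictures are saved under pics/ and viewed, at most 14 in all, crops included, and the job is handed in when it is done.

```bash
ls; mkdir -p pics
python3 - <<'E'
from bench import bot, imaging
import cv2,numpy as np
for n in ["scene","side"]:
    cv2.imwrite(f"pics/{n}0.png",imaging.capture(n)); m=imaging.camera_model(n); print(n,m)
print(bot.get_state()['t'])
E
```

```text
pics
scene {'K': array([[548.87887909,   0.        , 324.77909402],
       [  0.        , 548.87887909, 243.88137954],
       [  0.        ,   0.        ,   1.        ]]), 'k1': -0.0763024275676149, 'position': array([-525.45468798, -493.48188015,  656.77473436]), 'rotation': array([ 1.08297709, -0.00991368, -1.12609954])}
side {'K': array([[499.97460765,   0.        , 321.99251658],
       [  0.        , 499.97460765, 235.63391839],
       [  0.        ,   0.        ,   1.        ]]), 'k1': -0.11412033298201973, 'position': array([213.6647777 , 809.63759724, 661.82104372]), 'rotation': array([ 0.94937311, -0.0032422 , -2.82165471])}
0.1
```

View pics/scene0.png

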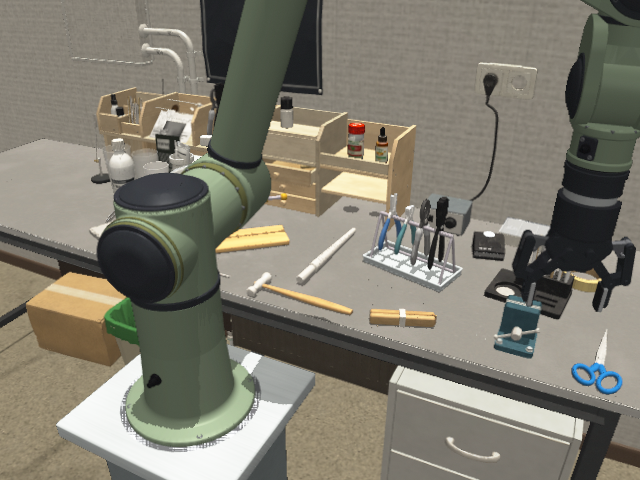

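View pics/side0.png

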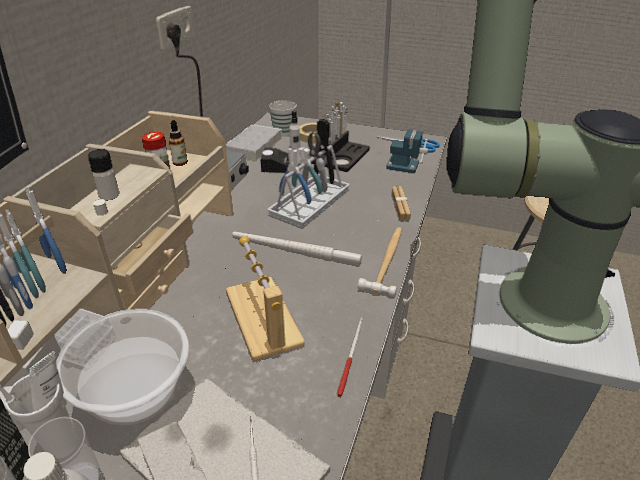

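The scene view shows the drip rail with four pliers (blue, teal, grey, black) at about (415,235). The side view shows the tray at (310,200) and the stand with its ball at (244,241) and post top at (273,290). I'll get rough positions first, then look with the wrist camera.

```bash
cat > h.py <<'E'
from bench import bot, solve_ik, imaging
import numpy as np, cv2
from scipy.spatial.transform import Rotation as R
def ray(m,uv):
    K=m['K'];d=np.array([m['k1'],0,0,0,0.])
    p=cv2.undistortPoints(np.array([[uv]],float),K,d)[0,0]
    return np.array(m['position']),R.from_euler('xyz',m['rotation']).apply([p[0],-p[1],-1])
def onz(m,uv,z):
    c,d=ray(m,uv); return c+d*(z-c[2])/d[2]
def tri(obs):
    A=np.zeros((3,3));b=np.zeros(3);L=[]
    for m,uv in obs:
        c,d=ray(m,uv);d=d/np.linalg.norm(d);P=np.eye(3)-np.outer(d,d);A+=P;b+=P@c;L.append((c,P))
    x=np.linalg.solve(A,b); return x,[float(np.linalg.norm(P@(x-c))) for c,P in L]
def proj(m,X):
    q=R.from_euler('xyz',m['rotation']).inv().apply(np.asarray(X,float)-m['position'])
    x,y=q[0]/-q[2],-q[1]/-q[2]; s=1+m['k1']*(x*x+y*y); K=m['K']
    return K[0,0]*x*s+K[0,2],K[1,1]*y*s+K[1,2]
E
python3 - <<'E'
from h import *
np.set_printoptions(precision=0,suppress=True)
S=imaging.camera_model("side");C=imaging.camera_model("scene");W=imaging.camera_model("wrist")
for uv in [(270,210),(307,222),(349,182)]: print('tray side',onz(S,uv,14))
for uv in [(363,262),(441,287),(461,268)]: print('tray scene',onz(C,uv,14))
print('ball',onz(S,(244,241),115),'post',onz(S,(273,288),136))
print(W['position'],R.from_euler('xyz',W['rotation']).as_matrix()[:,2],bot.get_state()['tcp_pos'],bot.get_state()['orientation'],W['K'][0,0])
E
```

```text
tray side [ 648. -110.   14.]
tray side [546. -90.  14.]
tray side [ 505. -302.   14.]
tray scene [529. -98.  14.]
tray scene [ 503. -293.   14.]
tray scene [ 605. -314.   14.]
ball [584. 147. 115.] post [472. 271. 136.]
[ 232. -504.  373.] [0. 0. 1.] [ 162. -525.  231.] [-3. -0.  0.] 355.27255132062334
```

Run:
```python
from h import *
import pickle
s=bot.get_state();o=s['orientation'];print(o)
out={}
for n,p in [('d1',(500,-260,310)),('d2',(500,-170,310)),('s1',(450,150,310)),('s2',(450,230,310))]:
    bot.move_ptp(p,o); bot.dwell(.2)
    m=imaging.camera_model('wrist'); im=imaging.capture('wrist'); out[n]=m
    cv2.imwrite(f'pics/{n}.png',im); print(n,m['position'].round(),bot.get_state()['t'])
pickle.dump(out,open('m.pkl','wb'))
```

```text
[-3.14004390e+00 -1.73143067e-04  2.99785227e-01]
d1 [ 569. -240.  452.] 1.9583
d2 [ 570. -150.  452.] 2.6583
s1 [520. 170. 452.] 4.1417
s2 [520. 251. 452.] 9.4167
```

View pics/d1.png

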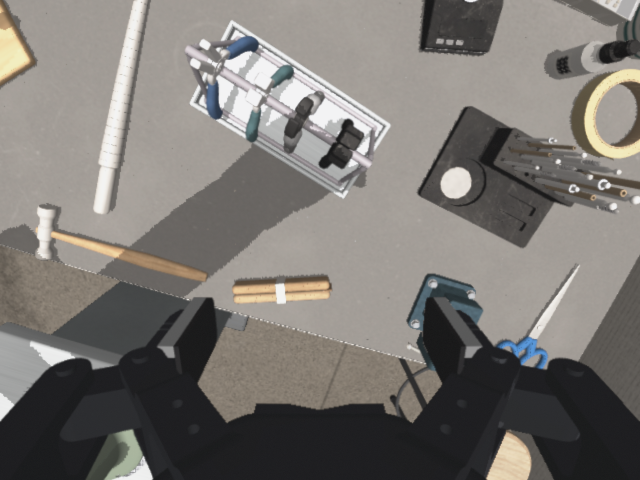

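View pics/s1.png

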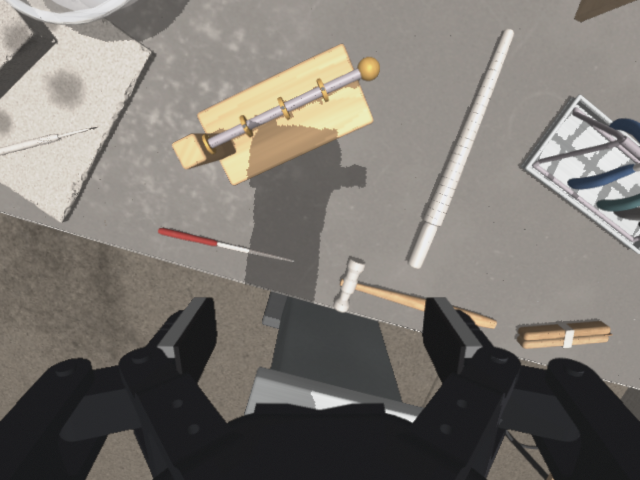

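View pics/d2.png

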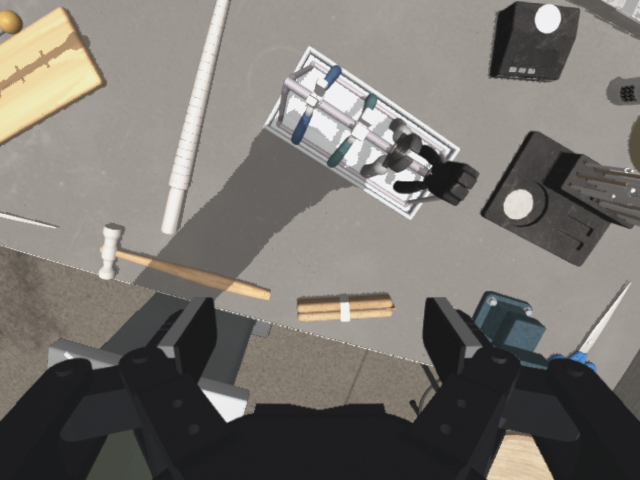

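Views show: in s1 the stand's ball is at (369,68) and its collars near (322,89), (283,106), (247,126). In d1 the drip rail runs (188,50) to (368,164) with the order blue, teal, grey, black. Next I'll take enlarged crops for pixel accuracy.

Run:
```python
import cv2
def c(n,x,y,w,h,k): cv2.imwrite(f'pics/{n}c.png',cv2.resize(cv2.imread(f'pics/{n}.png')[y:y+h,x:x+w],None,fx=k,fy=k,interpolation=cv2.INTER_CUBIC))
c('d1',180,15,220,190,3.5);c('d2',265,45,220,180,3.5);c('s1',165,35,220,150,3.5)
```

```text
(no output)
```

View pics/d1c.png

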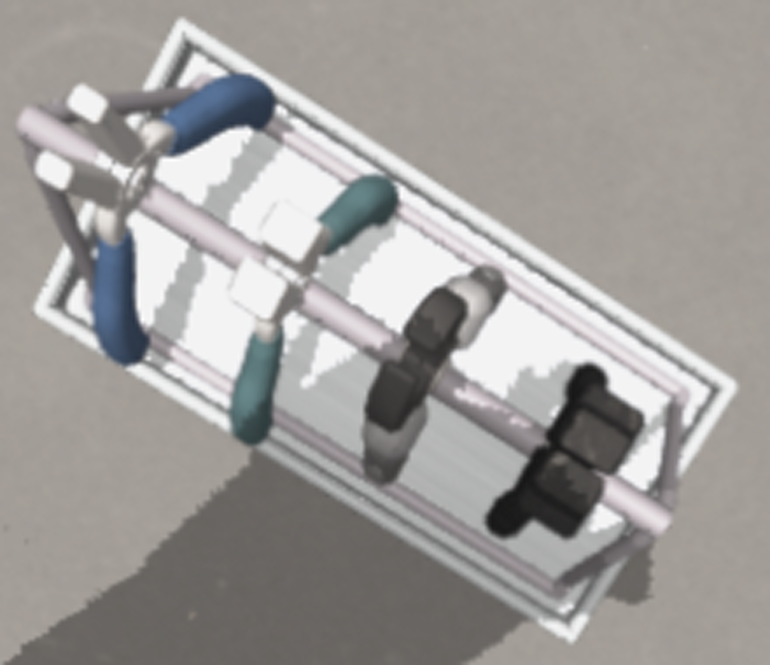

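View pics/d2c.png

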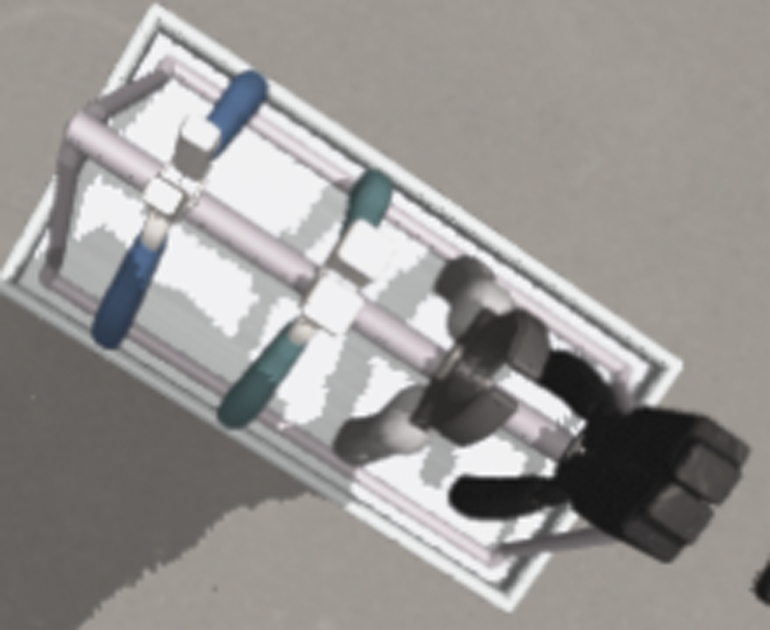

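View pics/s1c.png

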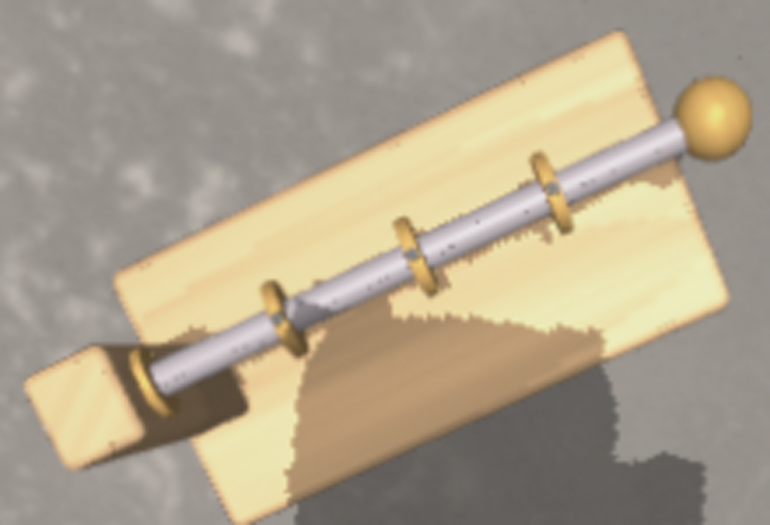

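```bash
cat > meas.py <<'E'
from h import *
import pickle
M=pickle.load(open('m.pkl','rb'))
np.set_printoptions(precision=1,suppress=True)
d1=lambda p:(M['d1'],(p[0]/3.5+180-.4,p[1]/3.5+15-.4)); d2=lambda p:(M['d2'],(p[0]/3.5+265-.4,p[1]/3.5+45-.4)); s1=lambda p:(M['s1'],(p[0]/3.5+165-.4,p[1]/3.5+35-.4))
if __name__=='__main__':
    for nm,f,q in [('d1',d1,[(182,20),(37,310),(735,385),(572,640)]),('d2',d2,[(155,8),(5,283),(680,362),(508,608)])]:
        P=np.array([onz(*f(p),16) for p in q]);c=P.mean(0);v=P[:2].mean(0)-P[2:].mean(0);L=np.linalg.norm(v)
        print(nm,'centre',c,'len',L,'w',np.linalg.norm(P[0]-P[1]),'y-axis ang',np.degrees(np.arctan2(v[1],v[0])))
    print('rail ends d1',onz(*d1((28,120)),115),onz(*d1((660,520)),115),'d2 left',onz(*d2((75,128)),115),'tri',tri([d1((28,120)),d2((75,128))]))
    for n,a,b in [('blue',(72,137),(185,165)),('teal',(278,258),(350,276)),('grey',(417,357),(503,380)),('black',(588,462),(695,500))]:
        print(n,tri([d1(a),d2(b)]))
    P=[onz(*s1(p),115) for p in [(713,118),(552,192),(416,256),(284,318),(155,382)]]
    print('stand',np.array(P),[np.linalg.norm(p-P[0]) for p in P])
E
python3 meas.py
python3 - <<'E'
import cv2
cv2.imwrite('pics/s2c.png',cv2.resize(cv2.imread('pics/s2.png')[30:210,180:480],None,fx=2.6,fy=2.6,interpolation=cv2.INTER_CUBIC))
E
```

```text
d1 centre [ 579.1 -200.2   16. ] len 212.28537001333126 w 102.61147290916337 y-axis ang 75.19631096645679
d2 centre [ 579.5 -200.6   16. ] len 210.51406655052605 w 99.36956925082669 y-axis ang 75.12319080036876
rail ends d1 [ 603.3 -108.1  115. ] [ 555.4 -291.2  115. ] d2 left [ 602.7 -108.4  115. ] tri (array([ 602.9, -108.6,  116.1]), [0.3039600442039479, 0.30396004420397793])
blue (array([ 596.9, -139.7,  171.1]), [0.022290549216363146, 0.022290549216400595])
teal (array([ 587.2, -183. ,  148.1]), [0.14247207696588318, 0.14247207696575578])
grey (array([ 575.1, -221. ,  167.8]), [0.09210530088992447, 0.09210530089006515])
black (array([ 564.5, -261.3,  195.7]), [0.7806019437821836, 0.7806019437824118])
stand [[584.6 145.4 115. ]
 [555.8 178.8 115. ]
 [530.7 207.7 115. ]
 [506.  236.6 115. ]
 [480.3 265.6 115. ]] [np.float64(0.0), np.float64(44.09891752850308), np.float64(82.33253836102811), np.float64(120.38692418890813), np.float64(159.1089902396213)]
```

View pics/s2c.png

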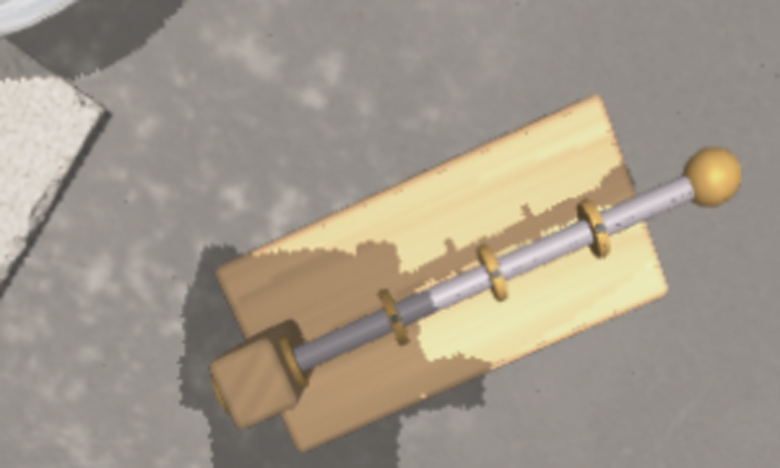

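Everything agrees with the given sizes: tray 210×100, rail height 116 triangulated, plier pitch 42, collars 38 apart. Next I'll check IK for all grasp and place poses. The long black pliers need a tilted gripper so the head clears the palm.

```bash
cat > plan.py <<'E'
from h import *
Z=np.array([0,0,1.])
def rack(o,ang): a=np.radians(ang); return np.array(o,float),np.array([np.cos(a),np.sin(a),0])
DRIP=rack((579.3,-200.0,0),75.2); STAND=rack((530.7,207.7,0),130.8)
#        drip y, stand y, grasp above rail, tilt
JOB={'black':(-63,53,20,47),'stout':(-21.2,19,22,30),'flat':(63,-19,20,15),'end':(19.5,-57,20,8)}
def pose(rk,y,h,tilt,sgn):
    o,u=rk; t=np.radians(tilt); z=-np.cos(t)*Z+np.sin(t)*u; yy=sgn*np.cross(Z,u)
    m=np.column_stack([np.cross(yy,z),yy,z]); g=o+u*y+Z*(115+h)
    return g+19*z, R.from_matrix(m).as_euler('xyz'), z
if __name__=='__main__':
    np.set_printoptions(precision=2,suppress=True)
    for k,(yd,ys,h,t) in JOB.items():
        for s in (1,-1):
            for n,rk,y in (('d',DRIP,yd),('s',STAND,ys)):
                p,e,z=pose(rk,y,h,t,s)
                print(k,s,n,[None if q is None else q.round(2) for q in map(lambda x:np.array(x) if x is not None else None,[solve_ik(p,e),solve_ik(p+150*Z,e),solve_ik(p-90*z,e)])])
E
python3 plan.py
```

```text
black 1 d [array([-0.84,  0.87,  0.18,  1.41,  0.66, -2.34]), array([-0.84,  0.75,  0.34,  1.69,  0.66, -2.34]), array([-0.92,  0.9 ,  0.38,  1.64,  0.62, -2.42])]
black 1 s [array([ 0.03,  0.8 ,  0.02,  1.38,  0.6 , -2.45]), array([ 0.03,  0.67,  0.17,  1.67,  0.6 , -2.45]), array([-0.05,  0.82,  0.21,  1.6 ,  0.56, -2.52])]
black -1 d [array([-0.84,  0.87,  0.18,  1.41,  0.66,  0.8 ]), array([-0.84,  0.75,  0.34,  1.69,  0.66,  0.8 ]), array([-0.92,  0.9 ,  0.38,  1.64,  0.62,  0.72])]
black -1 s [array([0.03, 0.8 , 0.02, 1.38, 0.6 , 0.69]), array([0.03, 0.67, 0.17, 1.67, 0.6 , 0.69]), array([-0.05,  0.82,  0.21,  1.6 ,  0.56,  0.62])]
stout 1 d [array([-0.7 ,  0.68, -0.03,  1.11,  0.47, -2.07]), array([-0.7 ,  0.57,  0.17,  1.42,  0.47, -2.07]), array([-0.76,  0.65,  0.12,  1.32,  0.45, -2.14])]
stout 1 s [array([ 0.07,  0.66, -0.08,  1.17,  0.41, -2.29]), array([ 0.07,  0.54,  0.12,  1.49,  0.41, -2.29]), array([ 0.01,  0.64,  0.1 ,  1.39,  0.39, -2.34])]
stout -1 d [array([-0.7 ,  0.68, -0.03,  1.11,  0.47,  1.07]), array([-0.7 ,  0.57,  0.17,  1.42,  0.47,  1.07]), array([-0.76
[... 783 characters left out ...]
95]), array([ 0.08,  0.51, -0.01,  1.21,  0.21,  0.92])]
end 1 d [array([-0.49,  0.55, -0.17,  0.89,  0.14, -1.8 ]), array([-0.49,  0.44,  0.06,  1.22,  0.14, -1.8 ]), array([-0.51,  0.48, -0.04,  1.09,  0.14, -1.82])]
end 1 s [array([ 0.1 ,  0.55, -0.17,  0.94,  0.11, -2.19]), array([ 0.1 ,  0.44,  0.06,  1.27,  0.11, -2.19]), array([ 0.08,  0.48, -0.03,  1.14,  0.11, -2.2 ])]
end -1 d [array([-0.49,  0.55, -0.17,  0.89,  0.14,  1.34]), array([-0.49,  0.44,  0.06,  1.22,  0.14,  1.34]), array([-0.51,  0.48, -0.04,  1.09,  0.14,  1.32])]
end -1 s [array([ 0.1 ,  0.55, -0.17,  0.94,  0.11,  0.96]), array([0.1 , 0.44, 0.06, 1.27, 0.11, 0.96]), array([ 0.08,  0.48, -0.03,  1.14,  0.11,  0.94])]
```

```bash
cat > act.py <<'E'
from plan import *
def st(tag):
    s=bot.get_state(); print(tag,'t %.1f open %.3f gf %.1f F'%(s['t'],s['opening'],s['gripper_force']),np.round(s['contact_force'],1))
def pick(k,lift=180):
    yd,ys,h,t=JOB[k]; p,e,z=pose(DRIP,yd,h,t,-1)
    bot.grip(1.0); bot.move_ptp(p-95*z,e); bot.movel(p,max_speed=110); st('at')
    bot.grip(0.0,50); st('gripped'); bot.movel(p+lift*Z,max_speed=140); st('lifted')
def place(k,up=125):
    yd,ys,h,t=JOB[k]; p,e,z=pose(STAND,ys,h,t,-1)
    bot.move_ptp(p+180*Z,e); bot.movel(p+30*Z,max_speed=130); hit=bot.movel(p+1*Z,max_speed=40,threshold=8); st('down hit=%s z off %.1f'%(hit,bot.get_state()['tcp_pos'][2]-p[2]))
def release(k):
    yd,ys,h,t=JOB[k]; p,e,z=pose(STAND,ys,h,t,-1)
    bot.grip(1.0); st('released'); bot.movel(np.array(bot.get_state()['tcp_pos'])-110*z,max_speed=130); st('away')
def snap(n,cam='side',x=200,y=130,w=170,h=230,k=2.5):
    im=imaging.capture(cam); cv2.imwrite(f'pics/{n}.png',cv2.resize(im[y:y+h,x:x+w],None,fx=k,fy=k,interpolation=cv2.INTER_CUBIC))
E
python3 - <<'E'
from act import *
pick('black'); place('black'); snap('b1')
E
```

```text
at t 13.8 open 0.999 gf 0.0 F [-0.6  0.  -1.1]
gripped t 14.4 open 0.321 gf 46.7 F [-0.4 -1.4  1.3]
lifted t 15.9 open 0.322 gf 46.6 F [-0.2 -0.3 -1.4]
down hit=False z off 1.1 t 19.9 open 0.320 gf 46.6 F [ 0.3 -0.3 -0.5]
```

View pics/b1.png

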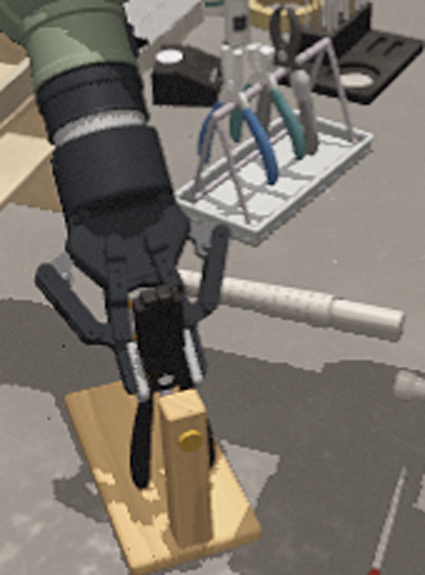

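The picture shows the black pliers in the gripper at (160,350), upright, with the handles astride the stand rail next to the post. I'll lower until contact and release.

Run:
```python
from act import *
p=np.array(bot.get_state()['tcp_pos'])
print(bot.movel(p-5*Z,max_speed=20,threshold=6),bot.get_state()['tcp_pos'][2]-p[2]); st('seat')
release('black'); bot.dwell(.3); snap('b2')
pick('stout')
```

```text
True -1.2571676400354335
seat t 20.2 open 0.329 gf 47.8 F [ 0.8 -2.5  5.3]
released t 20.8 open 1.002 gf 0.0 F [ 0.5 -0.3  0.9]
away t 21.8 open 1.000 gf 0.0 F [-0.2 -0.9 -0.1]
at t 25.0 open 1.003 gf 0.0 F [-0.4  1.   0.9]
gripped t 25.6 open 0.352 gf 46.3 F [-0.2 -2.3  2.8]
lifted t 27.0 open 0.358 gf 45.8 F [-0.2 -0.2 -1.3]
```

View pics/b2.png

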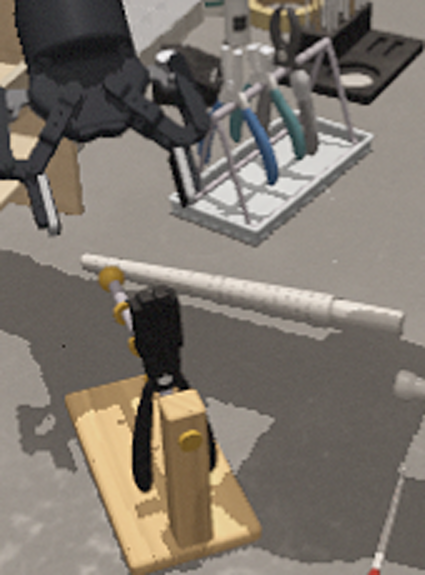

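Black hangs seated, upright, beside the post at (160,350), and the stout pair is in the gripper. I'll place it, then flat nose and end cutters with the same seating step.

```bash
cat >> act.py <<'E'
def seat(k):
    place(k); p=np.array(bot.get_state()['tcp_pos'])
    print('touch',bot.movel(p-5*Z,max_speed=20,threshold=6),bot.get_state()['tcp_pos'][2]-p[2]); st('seat')
E
python3 - <<'E'
from act import *
seat('stout'); release('stout'); bot.dwell(.3); snap('g2')
pick('flat')
E
```

```text
down hit=False z off 1.0 t 30.8 open 0.356 gf 45.9 F [-0.6 -0.  -2.5]
touch True -0.7102541688823578
seat t 31.0 open 0.355 gf 47.5 F [ 1.  -1.5  5.4]
released t 31.6 open 0.997 gf 0.0 F [-0.6 -0.2 -1.4]
away t 32.6 open 1.003 gf 0.0 F [ 0.  -0.1 -0.7]
at t 35.5 open 0.994 gf 0.0 F [-0.4 -0.1  0.8]
gripped t 36.0 open 0.361 gf 44.0 F [ 0.4 -1.1  2.5]
lifted t 37.5 open 0.363 gf 43.3 F [-0.3  0.6  0.5]
```

View pics/g2.png

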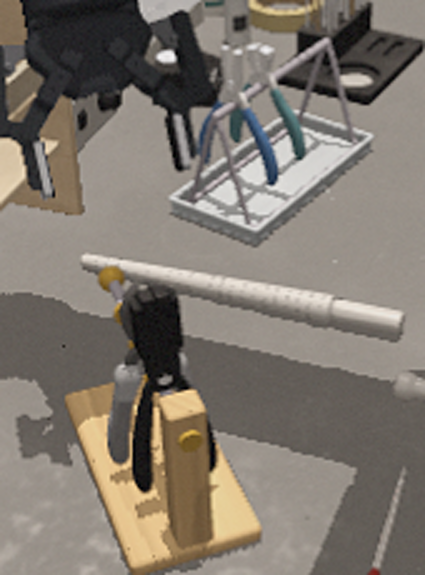

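The stout pair hangs directly behind black, with grey handles at (122,410). The blue pair is gripped and lifted.

Run:
```python
from act import *
seat('flat'); release('flat'); pick('end'); seat('end'); release('end'); 
bot.movel(np.array(bot.get_state()['tcp_pos'])+80*Z,max_speed=130)
bot.move_j([-0.9,0.326,-0.193,1.052,0,1.437]); bot.dwell(.5)
snap('f1'); snap('f2','scene',215,130,220,170,2.5); st('end')
a=cv2.imread('pics/f1.png');b=cv2.imread('pics/f2.png');H=575
c=np.zeros((H,a.shape[1]+800-a.shape[1],3),np.uint8);c[:a.shape[0],:a.shape[1]]=a[:H]
w=800-a.shape[1];b=b[:, :];b=cv2.resize(b,(w,int(b.shape[0]*w/b.shape[1])));c[:b.shape[0],a.shape[1]:]=b
cv2.imwrite('pics/f.png',c)
```

```text
down hit=False z off 1.0 t 40.9 open 0.359 gf 43.3 F [ 0.1 -0.3 -0.1]
touch True -0.7310480448076646
seat t 41.1 open 0.365 gf 45.4 F [-0.8 -0.5  5.5]
released t 41.7 open 1.003 gf 0.0 F [ 0.3 -0.2  0.9]
away t 42.7 open 1.002 gf 0.0 F [-0.8  0.4  0.2]
at t 45.3 open 0.999 gf 0.0 F [-0.7 -0.2  1. ]
gripped t 45.9 open 0.355 gf 44.5 F [ 0.6 -0.5  2.6]
lifted t 47.3 open 0.356 gf 43.8 F [ 0.6  0.1 -0.3]
down hit=False z off 0.9 t 50.8 open 0.358 gf 43.8 F [ 0.4 -0.6  0.1]
touch True -0.5020167010358705
seat t 51.0 open 0.355 gf 45.9 F [-1.   0.1  7. ]
released t 51.6 open 1.000 gf 0.0 F [-0.3  0.3  0.9]
away t 52.6 open 0.998 gf 0.0 F [-0.2 -0.   0.4]
end t 56.0 open 1.002 gf 0.0 F [-0.5 -0.5 -0.2]
```

View pics/f.png

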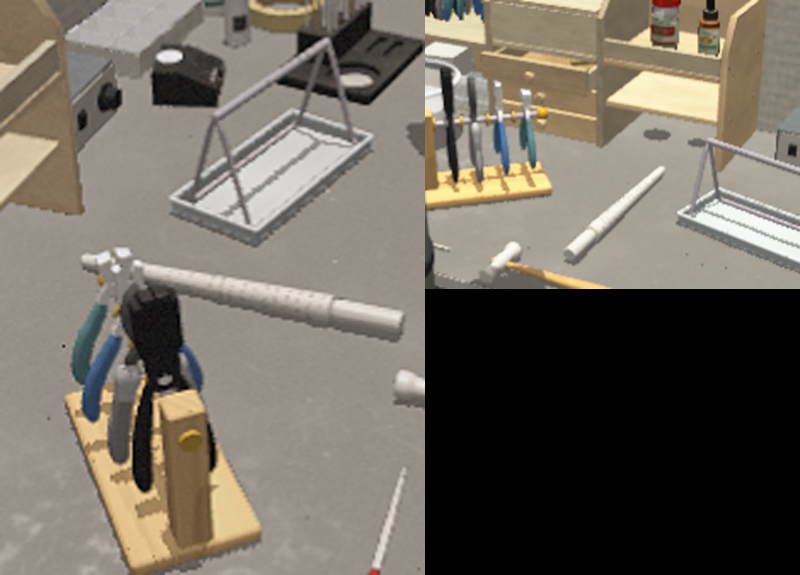

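Both views show black, grey, blue and teal from the post to the ball, one pair per place, all upright with collars between them. The mandrel is unmoved and the drip rail is empty, so I'm handing in.

```bash
python3 -c "
from bench import bot; print(bot.sign_off())"
```

```text
the job is handed in; nothing more can be done
None
```

All four pliers hang jaws up on the stand in the order black, stout, flat-nose, end cutters from post to free end; I left the mandrel and ring clamp alone and handed the job in at about 56 s.

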